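# Slide the charcoal block under the spring hold-down flap

## Robot

A 6-joint arm with a two-finger parallel gripper is mounted at the origin on a cart in front of the work surface, level with it; the furniture and walls round the work are solid. World frame = base frame: x ahead of the robot, y to its left, z up, the work surface at z = 0. Lengths are in mm, angles in degrees, forces in N, time in s.
With the tool pointing down it reaches from about 350 to 850 mm from the base axis. Payload 8.1 kg.
Tool frame: the origin (TCP) lies at the very end of the fingers, on their centre line; the grasp point (between the pads) lies 19 mm behind it (r.grip_point_offset is the distance from the TCP to the grasp point, in mm); z points along the fingers, y is the line along which they close (so a half turn about z gives the same grasp; the last joint's range is limited). The gripper opens to 85 mm and grips with 20 to 120 N. Pads are 22 mm wide; open, the fingers measure 114 mm over their backs; the gripper's body (76 mm by 85 mm) begins 54 mm behind the grasp point. The pads swing forward as they close: fully open they stand 13 mm farther back than shut.
Start: joints at [68.331, 7.471, 85.268, -0, 87.261, -4.893], TCP at [173.159, 574.475, 231.292] pointing down, gripper open.
Joint ranges: [-169.43, 169.43], [-51.17, 129.36], [1.28, 143.12], [-76.62, 256.62], [0, 156.53], [-152.29, 152.29]. Speed limits (degrees/s): [136.94, 136.94, 159.86, 180, 180, 180].

## Interface

Orientations are given as [roll, pitch, yaw] about the fixed x, y, z axes, in that order (R = Rz(yaw) Ry(pitch) Rx(roll)).
In Python, from bench import status, eyes, r gives the robot as it stands.
- The arm moves only by the shell command python3 -m handwheel 'ROWS' [FORCE]. ROWS is a JSON object whose one key "series" holds a list that holds one entry, the list of rows, each a list of 7 numbers: the shift along the tool's x, y, z in cm, then the turn, a rotation vector about the tool's x, y, z in rad, then the opening, from 0 (shut) to 1 (fully open). In form: {"series": [[[tx, ty, tz, rx, ry, rz, claw], ...]]}. A call has 1 to 12 rows; each row is the pose to reach, as a shift and turn from the pose commanded when the call began, along the tool's axes at that moment; what a row does not reach only later rows make up. A row lasts 1/8 s, in which the tool goes at most 62.5 mm and 10.7 degrees, less where a joint would pass 70% of its speed; a pose out of reach is approached as far as the arm can. A call with a gripper value outside its range is refused whole. The fingers move at their own pace and stop on an object; FORCE is the grip in N (left out, the last holds). Time passes only in rows, so rows that repeat a pose let the fingers close. It gives the time, the measured TCP pose, the force, the opening and the grip force at its end, in the units of the state.
- status.sense(): the state, without advancing time (a new reading comes with each control period).
- eyes.snapshot(name): name is "scene" or "top"; returns a dict with "img" (384x512x3 uint8, red, green, blue), "mtx" (3x3 intrinsics, pixels), "R" (3x3) and "t" (3): a world point X has camera coordinates R X + t. Camera axes: x right, y down, z forward; pixel columns grow to the right and rows downward; lengths in mm; the calibration is good to about 2 mm. A picture is of the moment at which its call begins. There is no depth.
- r.hand_in(): hands the job in; it is judged then, once.
The state is a dict: "time": time; "joint_pos": joint angles; "qd": joint speeds; "joint_efforts": joint torques, N m; "tool_pos": TCP position; "tcp_rot": TCP orientation; "ft_force": force on the tool from outside, world axes, zero at the start; "wrist_torque": the same for the moment, N m; "finger_gap": finger opening in mm; "grip_force": force on a finger pad.
Only numpy, scipy, OpenCV 4.12 (cv2) and the standard library are available. Lean on these libraries where they do the work, as an engineer would, in place of code of your own. Each camera call takes 0.05 s, during which the arm holds its last target. There are 200 camera calls.

## Task

Load the black charcoal block into the holding jig by pushing alone: with one fingertip press the red bar sideways towards the jig to hold the spring-closed flap open, and with the other fingertip push the block along between the rails, under the open flap, until it is fully home against the back stop. Keep the flap held open until the block is home, then let the bar go so that the flap springs down onto the block, and leave everything clear. Only push the block, never lift or tip it, and leave the other things on the bench alone.

Things in the scene. Friction and masses are not known exactly. Their poses are not given: they have to be found in the camera images.
- jig: Holding jig, fixed to the bench; plywood base 240 x 105 x 10 mm (y -45 to 60). Origin: underside, mid-length, below the middle of the rails. x runs the way the block is pushed, y towards the red bar, z up; jig figures are in this frame, mm. Turned up to 0.3 rad. The block slides on the base (z 10) between rails at y +-29 to +-37, tops at z 17. At x below 38 only the red bar is higher.
- jig_stop (a point): Middle of the face of the aluminium back stop that the block must meet: jig x 100, y 0, z 25. The stop is 66 mm wide, its top at z 40.
- jig_hinge (a point): Middle of the flap's hinge line: jig x 76, y 50, z 72; it runs along the jig's x, between steel posts at x 48 to 56 and 96 to 104 (y 44 to 56, up to z 80). The steel flap with its black rubber foot spans x 58 to 94 over the block's way. At rest the foot hangs down to z 26 and bars the way; open to 0.55 it clears z 52; nothing rises above z 85.
- flap (a joint): Angle of the spring-closed flap (rad): 0 at rest, fully down; about 0.35 when its foot lies on the block; the block passes freely from 0.42 up (0.55 is a good opening); end of travel 0.85. The red bar turns with it: pressing the bar sideways towards the jig (its -y) opens the flap, with about 5 to 10 N.
- press_bar (a point): Point at jig x -30 on the axis of the red press bar, 8 mm thick, along the jig's x from -90 to 42, where a crank arm joins it to the hinge line 42 mm away. At flap 0 its axis is at jig y 70, z 35; at 0.4 y 54, z 30; at 0.55 y 47, z 30; at 0.85 y 35, z 33. A finger can slide along it while pressing. Beside it is bare bench.
- block: Black charcoal block, 50 wide, 75 long, 32 high (mm), about 0.1 kg, loose, 4 mm play to each rail. Origin: centre of its underside; its own y axis is its length and lies along the jig's x (within 0.04 rad). It starts on the jig's base short of the flap, its centre at jig x -35 to -8; home, its centre is at x 62.5 and its near end at x 25.
- steel_block: Polished steel bench block, 52 x 52 x 20 mm, loose bystander. Origin: centre of its underside.
- tub: White tub with lid, 64 mm across, 46 mm high, loose bystander. Origin: centre of its underside.
- brass_ring: Brass-coloured ring, 30 mm across, 6 mm high, loose bystander. Origin: centre of its underside.
- brass_cube: Brass cube with round hollows, 50 mm, loose bystander. Origin: centre of its underside.
- pliers: Pliers with black handles, 161 x 56 x 12 mm, loose bystander. Origin: centre of its underside.
- chasing_hammer: Small hammer with wooden handle, 185 x 67 x 30 mm, loose bystander. Origin: centre of its underside.
Not all that is in view belongs to the job. What is shaped like the block but turquoise is not meant.

How it is judged:
By the outcome, as a careful person would: the job done as asked, in the order asked, and still so for the second after the job is handed in, with the robot touching nothing.
It also fails if it takes over 34 s, if anything falls off the work surface, if the arm or the gripper's body presses on something with over 40 N, if the wrist force passes 120 N, or if a joint passes its speed limit or range.

## Working session

There is one attempt and no reset: what is moved stays moved. The work goes in short steps, Python scripts to look and compute and a shell command to move; the robot and the scene stay as the last step left them, time stands still between calls to the robot, and variables do not carry over. Pictures are saved under pics/ and viewed, at most 10 in all, crops included, and the job is handed in when it is done.

```bash
ls; mkdir -p pics
python3 - <<'E'
from bench import status, eyes, r
import cv2,numpy as np
for n in("scene","top"):
    s=eyes.snapshot(n); cv2.imwrite(f"pics/{n}0.png",cv2.resize(s["img"][...,::-1],None,fx=1.5,fy=1.5,interpolation=cv2.INTER_CUBIC))
    np.savez(f"{n}0.npz",**s); print(n,s["mtx"].round(1).tolist(),s["R"].round(3).tolist(),s["t"].round(1))
print(status.sense())
E
```

```text
pics
scene [[480.9, 0.0, 259.0], [0.0, 480.9, 193.4], [0.0, 0.0, 1.0]] [[0.797, -0.604, 0.022], [-0.355, -0.498, -0.791], [0.489, 0.623, -0.611]] [-504.7  224.6  993.3]
top [[470.6, 0.0, 256.0], [0.0, 470.6, 191.2], [0.0, 0.0, 1.0]] [[-0.008, -1.0, 0.001], [-0.987, 0.008, -0.158], [0.158, -0.002, -0.987]] [ -94.4  563.8 1323.4]
{'time': 0.1, 'joint_pos': array([ 6.83295425e+01,  7.50953174e+00,  8.53238268e+01,  1.88730398e-03,
        8.72617310e+01, -4.89322392e+00]), 'qd': array([ 0.01475397, -0.24753571, -0.18227962, -0.06821111,  0.10495368,
       -0.04746139]), 'joint_efforts': array([ 1.04750980e-03, -5.70943844e+01, -5.01944947e+01, -1.86295915e-04,
        7.97719695e-03,  1.91650463e-05]), 'tool_pos': array([172.97518939, 574.00600979, 230.35481338]), 'tcp_rot': array([-1.79905418e+02, -9.98917437e-03,  1.63222666e+02]), 'ft_force': array([ 0.19841429, -0.27578055,  0.32799396]), 'wrist_torque': array([-0.06495815,  0.03634006,  0.02832403]), 'grip_force': 0.0, 'finger_gap': 85.74268776660828}
```

View pics/scene0.png

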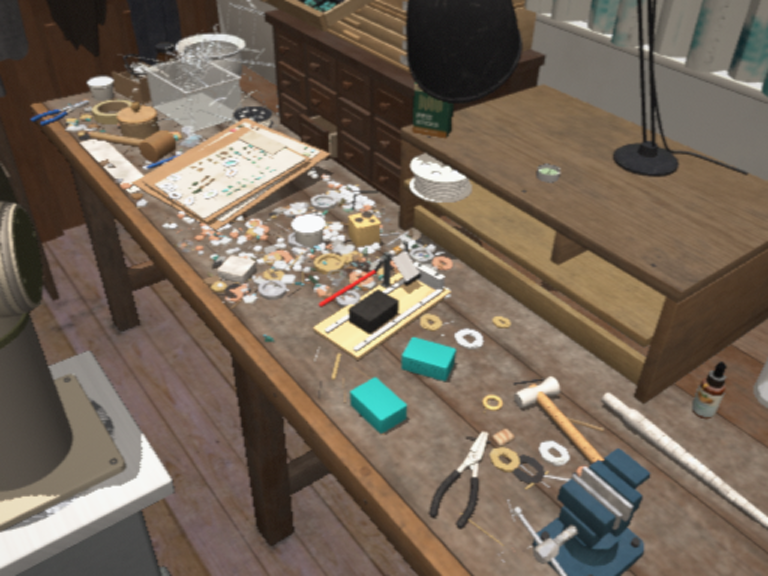

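View pics/top0.png

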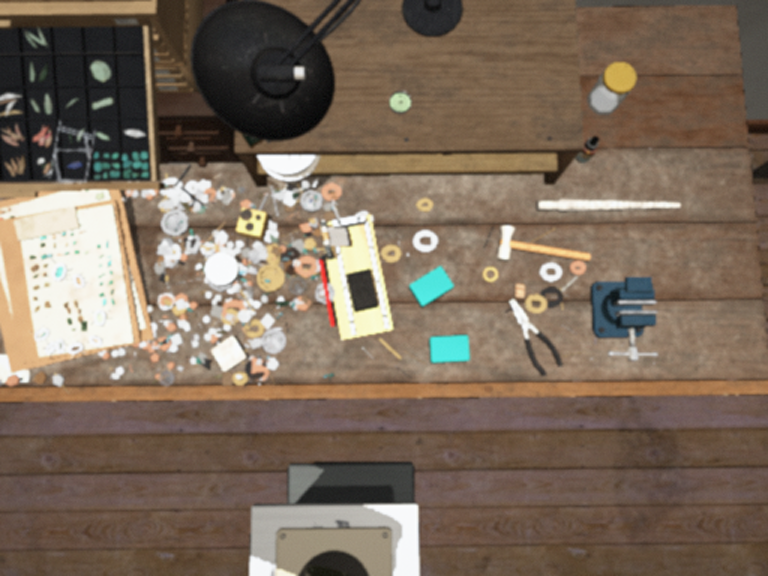

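Top picture: the jig is at about (360,280), with its stop at the top, the flap at (340,235), and the red bar on the left from (322,262) to (333,325).

Things that could be taken for the block, in displayed top pixels:
- Black block between the rails at (362,290). This is my choice.
- Turquoise blocks at (431,286) and (450,348). Both are excluded by colour.
- Black lamp shade at (262,68) and the dark vise at (625,308). Neither is in the jig.

Next I'll measure the jig, block and bar and check the choice in one close crop.

```bash
cat > h.py <<'E'
import numpy as np,cv2
def ray(s,p):
    d=s["R"].T@np.linalg.solve(s["mtx"],[p[0],p[1],1.]); return -s["R"].T@s["t"],d
def onz(s,p,z):
    c,d=ray(s,p); return c+d*(z-c[2])/d[2]
def two(s1,p1,s2,p2):
    c1,d1=ray(s1,p1);c2,d2=ray(s2,p2)
    k=np.linalg.lstsq(np.c_[d1,-d2],c2-c1,rcond=None)[0]
    a,b=c1+k[0]*d1,c2+k[1]*d2; return (a+b)/2,np.linalg.norm(a-b)
def masks(s,roi):
    im=s["img"];x0,y0,x1,y1=roi;h=cv2.cvtColor(im,cv2.COLOR_RGB2HSV)
    m={"red":cv2.inRange(h,(0,170,90),(6,255,255))|cv2.inRange(h,(174,170,90),(180,255,255)),
       "yel":cv2.inRange(h,(20,40,150),(34,255,255)),"blk":cv2.inRange(h,(0,0,0),(180,255,50))}
    z=np.zeros(im.shape[:2],np.uint8);z[y0:y1,x0:x1]=255
    return {k:v&z for k,v in m.items()}
def big(m):
    c=cv2.findContours(m,cv2.RETR_EXTERNAL,cv2.CHAIN_APPROX_NONE)[0]; return max(c,key=cv2.contourArea)
E
python3 - <<'E'
from h import *
S={n:dict(np.load(f"{n}0.npz")) for n in("scene","top")}
roi={"top":(205,135,270,232),"scene":(200,160,305,240)}
out=[]
for n,s in S.items():
    M=masks(s,roi[n])
    for k,m in M.items():
        c=big(m);b=cv2.boxPoints(cv2.minAreaRect(c))
        print(n,k,cv2.contourArea(c),b.round(1).tolist())
        if k=="blk": print(' poly',cv2.approxPolyDP(c,2,True)[:,0].tolist())
        if k=="yel": print(' hull',cv2.approxPolyDP(cv2.convexHull(c),2,True)[:,0].tolist())
    x0,y0,x1,y1=roi[n];v=s["img"][y0:y1,x0:x1,::-1].copy()
    v=cv2.resize(v,None,fx=380/(x1-x0),fy=380/(x1-x0),interpolation=cv2.INTER_CUBIC)
    out.append(cv2.copyMakeBorder(v,0,570-v.shape[0],0,0,cv2.BORDER_CONSTANT))
cv2.imwrite("pics/crop.png",np.hstack(out))
E
```

```text
scene red 58.0 [[212.3000030517578, 201.89999389648438], [248.60000610351562, 179.3000030517578], [249.8000030517578, 181.3000030517578], [213.60000610351562, 204.0]]
scene yel 557.5 [[209.5, 217.3000030517578], [282.20001220703125, 168.8000030517578], [300.20001220703125, 195.8000030517578], [227.5, 244.3000030517578]]
 hull [[299, 194], [238, 237], [210, 218], [232, 203]]
scene blk 195.5 [[232.8000030517578, 208.1999969482422], [263.79998779296875, 201.8000030517578], [266.79998779296875, 216.6999969482422], [235.89999389648438, 223.10000610351562]]
 poly [[264, 203], [247, 214], [234, 208], [234, 214], [246, 221], [261, 211]]
top red 29.5 [[217.0, 200.1999969482422], [219.89999389648438, 199.60000610351562], [223.1999969482422, 215.8000030517578], [220.3000030517578, 216.3000030517578]]
top yel 733.0 [[211.6999969482422, 149.1999969482422], [248.10000610351562, 142.39999389648438], [262.79998779296875, 220.39999389648438], [226.3000030517578, 227.1999969482422]]
 hull [[247, 143], [262, 219], [227, 226], [217, 173]]
top blk 0.0 [[249.0, 203.0], [249.0, 203.0], [248.0, 203.0], [248.0, 203.0]]
 poly [[248, 203]]
```

View pics/crop.png

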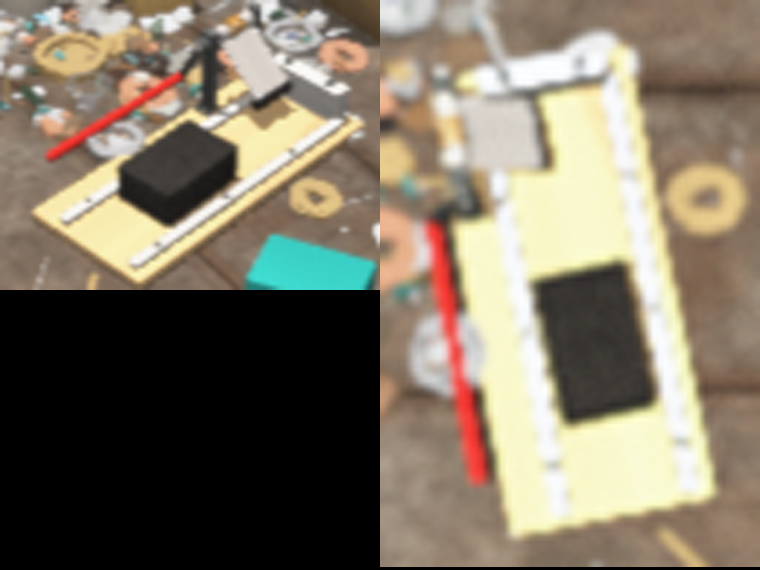

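The crop confirms the black block between the rails. It sits in front of the raised foot and the red bar lies on its +y side. Now triangulating the block's top corners, the bar ends and the base corners.

Run:
```python
from h import *
S={n:dict(np.load(f"{n}0.npz")) for n in("scene","top")};s,t=S["scene"],S["top"]
hs=(np.array([[120,165],[168,185],[237,152],[187,122],[50,156],[181,77],[33,212],[139,281],[364,121]])+.5)/(380/105)-.5+[200,160]
ht=(np.array([[567,422],[655,402],[625,264],[536,281],[478,482],[435,222],[512,535],[715,493],[636,45]])-[380,0]+.5)/(380/65)-.5+[205,135]
n=["b near+","b near-","b far-","b far+","bar near","bar far","base near+","base near-","base far-"]
P=[]
for a,b,k in zip(hs,ht,n):
    p,e=two(s,a,t,b);P.append(p);print(k,p.round(1),round(e,1),a.round(1),b.round(1))
# jig from top hull/near corners at z 10
def o(i,z):return onz(t,ht[i],z)[:2]
A,B,C=o(6,10),o(7,10),o(8,10)
print("base sides",np.linalg.norm(A-B),np.linalg.norm(B-C))
# rails/long edge dir + near edge
u=(C-B)/np.linalg.norm(C-B);v=(A-B)/np.linalg.norm(A-B)
y1=np.arctan2(u[1],u[0]);y2=np.arctan2(-v[0],v[1]);print("yaw",y1,y2)
yaw=np.average([y1,y2],weights=[2.3,1]);ex=np.array([np.cos(yaw),np.sin(yaw)]);ey=np.array([-ex[1],ex[0]])
O=np.mean([A+120*ex-60*ey,B+120*ex+45*ey,C-120*ex+45*ey],0);print("O",O,"yaw",yaw)
J=lambda p:np.array([(p-O)@ex,(p-O)@ey]).round(1)
for i in range(4):print(n[i],J(o(i,42)))
for i in(4,5):print(n[i],J(o(i,35)),"tri",J(P[i][:2]))
np.savez("jig.npz",O=O,yaw=yaw)
```

```text
b near+ [518.4 -42.4  40.9] 0.3 [232.8 205.2] [236.6 206.8]
b near- [527.1 -86.3  48.4] 0.5 [246.1 210.8] [251.6 203.3]
b far- [598.7 -71.2  33.8] 0.7 [265.1 201.6] [246.5 179.7]
b far+ [589.3 -26.2  36.4] 2.2 [251.3 193.3] [231.3 182.7]
bar near [489.8   2.1  33.1] 0.5 [213.5 202.7] [221.3 217. ]
bar far [621.   24.8  32.3] 1.5 [249.7 180.9] [214.  172.6]
base near+ [465.3 -12.9   4.4] 0.4 [208.8 218.2] [227.2 226.1]
base near- [ 484.6 -115.2    6.1] 2.7 [238.  237.3] [261.9 218.9]
base far- [716.7 -76.2  11.9] 3.9 [300.2 193.1] [248.4 142.3]
base sides 104.55463568855066 236.61777128299855
yaw 0.16384874537622188 0.1964316757658257
O [594.09244306 -52.0420005 ] yaw 0.17372236064579882
b near+ [-73.2  22.6]
b near- [-71.2 -22.1]
b far- [ -0.  -19.8]
b far+ [-0.5 25.5]
bar near [-93.8  71.4] tri [-93.4  71.4]
bar far [39.8 70.5] tri [39.8 71.1]
```

```bash
python3 -m handwheel '{"series": [[[-4,-4,0,0,0,-0.05,0.52],[-10,-9.6,1,0,0,-0.15,0.52],[-16,-15.4,2,0,0,-0.25,0.52],[-22,-21.2,3,0,0,-0.35,0.52],[-28,-27,5,0,0,-0.4625,0.52],[-34,-32.8,7,0,0,-0.4625,0.52],[-40,-38.7,9,0,0,-0.4625,0.52],[-45,-43.5,10,0,0,-0.4625,0.52],[-47.8,-46.2,10,0,0,-0.4625,0.52],[-47.8,-46.2,10,0,0,-0.4625,0.52],[-47.8,-46.2,10,0,0,-0.4625,0.52],[-47.8,-46.2,10,0,0,-0.4625,0.52]]]}'
cat > where.py <<'E'
from bench import status
import numpy as np
O=np.array([592,-51.5]);y=.169;e=np.array([[np.cos(y),np.sin(y)],[-np.sin(y),np.cos(y)]])
s=status.sense();p=s["tool_pos"]
print("t",s["time"],"jig xy",(e@(p[:2]-O)).round(1),"z",p[2].round(1),"rot",s["tcp_rot"].round(2),"want yaw",-180+np.degrees(y),"F jig",(e@s["ft_force"][:2]).round(1),s["ft_force"][2].round(1),"gap",s["finger_gap"])
E
python3 where.py
```

```text
time: 1.6
tool_pos: [497.7, -9.0, 130.1]
tcp_rot: [-180.0, -0.1, -170.5]
ft_force: [0.6, 0.3, 1.0]
finger_gap: 44.6
grip_force: 0.0
t 1.6 jig xy [-85.8  57.7] z 130.1 rot [-1.7999e+02 -1.1000e-01 -1.7054e+02] want yaw -170.3170132622891 F jig [0.6 0.2] 1.0 gap 44.58989024876583
```

```bash
python3 -m handwheel '{"series": [[[0,0.2,4,0,0,-0.004,0.52],[0,0.2,8,0,0,-0.004,0.52],[0,0.2,8,0,0,-0.004,0.52]]]}'
python3 - <<'E'
from bench import eyes
import cv2,numpy as np
o=[]
for n,(x0,y0,x1,y1) in {"scene":(180,140,310,250),"top":(190,125,320,235)}.items():
    s=eyes.snapshot(n);o.append(cv2.resize(s["img"][y0:y1,x0:x1,::-1],(390,330),interpolation=cv2.INTER_CUBIC))
cv2.imwrite("pics/c2.png",np.hstack(o))
E
python3 where.py
```

```text
time: 1.98
tool_pos: [493.4, -2.7, 47.9]
tcp_rot: [179.9, -0.4, -170.0]
ft_force: [-0.7, 0.3, 1.1]
finger_gap: 44.6
grip_force: 0.0
t 2.075 jig xy [-85.5  63.5] z 52.0 rot [ 1.7999e+02 -2.0000e-02 -1.7001e+02] want yaw -170.3170132622891 F jig [0.2 0.3] 0.7 gap 44.673190234532974
```

View pics/c2.png

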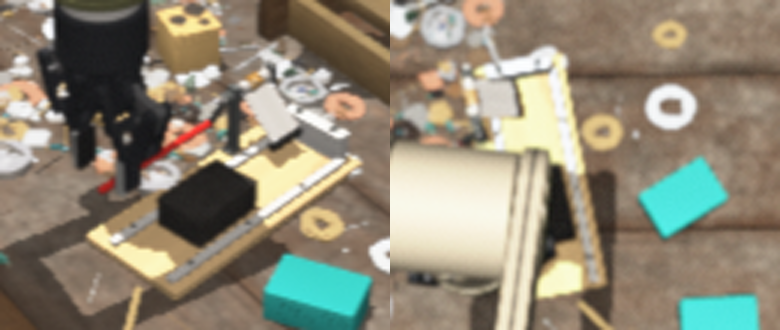

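The scene crop shows the two fingers straddling the red bar at about (105,180), with the near finger over the empty end of the track behind the block. Next I descend and press the bar.

```bash
python3 -m handwheel '{"series": [[[0,0,2,0,0,0.005,0.52],[0,0,3.4,0,0,0.005,0.52],[0,0,3.4,0,0,0.005,0.52],[0,-0.6,3.4,0,0,0.005,0.52],[0,-1.2,3.4,0,0,0.005,0.52],[0,-1.8,3.4,0,0,0.005,0.52],[0,-2.4,3.4,0,0,0.005,0.52],[0,-3.0,3.4,0,0,0.005,0.52],[0,-3.6,3.4,0,0,0.005,0.52],[0,-3.6,3.4,0,0,0.005,0.52],[0,-3.6,3.4,0,0,0.005,0.52]]]}' 60
cat > snap.py <<'E'
from bench import eyes
import cv2,numpy as np,sys
o=[]
for n,(x0,y0,x1,y1) in {"scene":(180,140,310,250),"top":(190,125,320,235)}.items():
    s=eyes.snapshot(n);o.append(cv2.resize(s["img"][y0:y1,x0:x1,::-1],(390,330),interpolation=cv2.INTER_CUBIC))
cv2.imwrite(f"pics/{sys.argv[1]}.png",np.hstack(o))
E
python3 snap.py c3; python3 where.py
```

```text
time: 3.45
tool_pos: [502.2, -38.3, 16.4]
tcp_rot: [179.8, -0.1, -170.4]
ft_force: [0.1, 7.7, -4.3]
finger_gap: 44.5
grip_force: 3.8
t 3.55 jig xy [-86.4  28.2] z 16.4 rot [ 1.7984e+02 -1.2000e-01 -1.7035e+02] want yaw -170.3170132622891 F jig [0.1 6.7] -5.1 gap 44.15922230238593
```

View pics/c3.png

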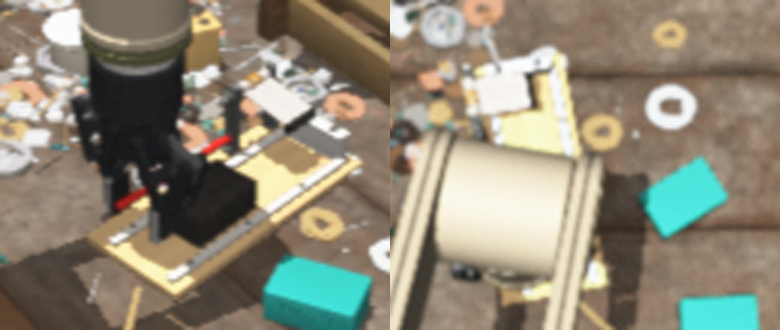

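The flap is open and lifted at about (285,100) in the scene crop. The bar is held by one finger, and the other finger is just behind the block. Now pushing.

```bash
python3 -m handwheel '{"series": [[[-0.6,0,0,0,0,0,0.52],[-1.2,0,0,0,0,0,0.52],[-1.9,0,0,0,0,0,0.52],[-2.6,0,0,0,0,0,0.52],[-3.3,0,0,0,0,0,0.52],[-4.0,0,0,0,0,0,0.52],[-4.7,0,0,0,0,0,0.52],[-5.4,0,0,0,0,0,0.52],[-6.0,0,0,0,0,0,0.52],[-6.0,0,0,0,0,0,0.52]]]}'
python3 where.py
```

```text
time: 4.8
tool_pos: [561.0, -28.1, 16.3]
tcp_rot: [179.8, -0.2, -170.3]
ft_force: [-4.0, 6.4, -1.2]
finger_gap: 44.4
grip_force: 3.8
t 4.8 jig xy [-26.7  28.3] z 16.3 rot [ 179.84   -0.19 -170.32] want yaw -170.3170132622891 F jig [-2.9  7. ] -1.2 gap 44.35818466023446
```

```bash
python3 -m handwheel '{"series": [[[-0.6,0,0,0,0,0,0.52],[-1.2,0,0,0,0,0,0.52],[-1.8,0,0,0,0,0,0.52],[-2.4,0,0,0,0,0,0.52],[-3.0,0,0,0,0,0,0.52],[-3.4,0,0,0,0,0,0.52],[-3.4,0,0,0,0,0,0.52]]]}'
python3 where.py
python3 -m handwheel '{"series": [[[-0.15,0,0,0,0,0,0.52],[-0.3,0,0,0,0,0,0.52],[-0.3,0,0,0,0,0,0.52]]]}'
python3 where.py; python3 snap.py c4
```

```text
time: 5.68
tool_pos: [594.3, -22.4, 16.2]
tcp_rot: [179.8, -0.2, -170.3]
ft_force: [-4.5, 6.9, -1.2]
finger_gap: 44.4
grip_force: 3.9
t 5.675 jig xy [ 7.2 28.3] z 16.2 rot [ 179.83   -0.21 -170.32] want yaw -170.3170132622891 F jig [-3.2  7.6] -1.2 gap 44.435544041736115
time: 6.05
tool_pos: [596.8, -21.9, 16.2]
tcp_rot: [179.8, -0.3, -170.3]
ft_force: [-6.7, 6.4, -0.9]
finger_gap: 44.2
grip_force: 3.9
t 6.05 jig xy [ 9.7 28.4] z 16.2 rot [ 179.83   -0.25 -170.31] want yaw -170.3170132622891 F jig [-5.5  7.4] -0.9 gap 44.195461399737496
```

View pics/c4.png

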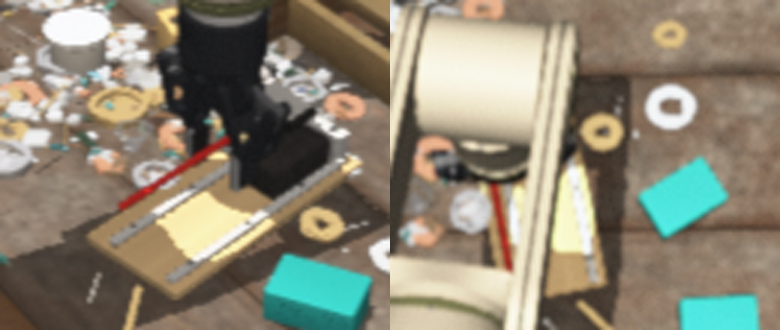

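The block is under the open flap at about (290,160) in the scene crop, close to the stop. I'll creep forward until the force rises.

```bash
python3 -m handwheel '{"series": [[[-0.1,0,0,0,0,0,0.52],[-0.2,0,0,0,0,0,0.52],[-0.2,0,0,0,0,0,0.52]]]}'
python3 where.py
python3 -m handwheel '{"series": [[[-0.1,0,0,0,0,0,0.52],[-0.2,0,0,0,0,0,0.52],[-0.2,0,0,0,0,0,0.52]]]}'
python3 where.py
```

```text
time: 6.52
tool_pos: [598.7, -21.6, 16.1]
tcp_rot: [179.8, -0.3, -170.3]
ft_force: [-6.2, 6.7, 1.1]
finger_gap: 44.0
grip_force: 4.0
t 6.525 jig xy [11.7 28.4] z 16.1 rot [ 179.83   -0.26 -170.32] want yaw -170.3170132622891 F jig [-4.9  7.6] 1.1 gap 44.02628926330285
time: 6.9
tool_pos: [600.7, -21.3, 16.2]
tcp_rot: [179.8, -0.3, -170.3]
ft_force: [-5.8, 6.1, 0.6]
finger_gap: 44.9
grip_force: 4.0
t 6.9 jig xy [13.7 28.3] z 16.2 rot [ 179.83   -0.26 -170.32] want yaw -170.3170132622891 F jig [-4.7  7. ] 0.6 gap 44.94571346122783
```

```bash
for i in 1; do python3 -m handwheel '{"series": [[[-0.1,0,0,0,0,0,0.52],[-0.2,0,0,0,0,0,0.52],[-0.2,0,0,0,0,0,0.52]]]}'
python3 where.py; done
```

```text
time: 7.28
tool_pos: [601.5, -21.2, 16.2]
tcp_rot: [179.8, -0.4, -170.3]
ft_force: [-13.8, 5.5, 5.4]
finger_gap: 44.9
grip_force: 7.9
t 7.275 jig xy [14.5 28.3] z 16.2 rot [ 179.82   -0.4  -170.33] want yaw -170.3170132622891 F jig [-12.7   7.7] 5.4 gap 44.872369718921036
```

```bash
python3 -m handwheel '{"series": [[[-0.1,0,0,0,0,0,0.52],[-0.2,0,0,0,0,0,0.52],[-0.2,0,0,0,0,0,0.52]]]}'
python3 where.py
```

```text
time: 7.65
tool_pos: [601.6, -21.2, 16.1]
tcp_rot: [179.8, -0.6, -170.4]
ft_force: [-24.2, 4.5, 14.8]
finger_gap: 44.5
grip_force: 13.8
t 7.65 jig xy [14.5 28.3] z 16.1 rot [ 179.8    -0.64 -170.36] want yaw -170.3170132622891 F jig [-23.1   8.5] 14.8 gap 44.54298407374906
```

Stalled at jig x 14.5 with 23 N, which matches the expected home position. Now I back off slightly with the flap still held, release the bar and look.

```bash
python3 -m handwheel '{"series": [[[0.2,0,0,0,0,0,0.52],[0.5,0,0,0,0,0,0.52],[0.8,0,0,0,0,0,0.52],[0.8,0,0,0,0,0,0.52],[0.8,0.5,0,0,0,0,0.52],[0.8,1.0,0,0,0,0,0.52],[0.8,1.5,0,0,0,0,0.52],[0.8,2.1,0,0,0,0,0.52],[0.8,2.7,0,0,0,0,0.52],[0.8,2.7,0,0,0,0,0.52]]]}'
python3 where.py; python3 snap.py c5
```

```text
time: 8.9
tool_pos: [594.3, 3.9, 17.2]
tcp_rot: [180.0, -0.0, -170.3]
ft_force: [0.2, 0.0, 0.3]
finger_gap: 44.5
grip_force: 0.0
t 8.9 jig xy [11.6 54.2] z 17.2 rot [ 1.8000e+02 -1.0000e-02 -1.7031e+02] want yaw -170.3170132622891 F jig [0.2 0. ] 0.3 gap 44.452154037011866
```

View pics/c5.png

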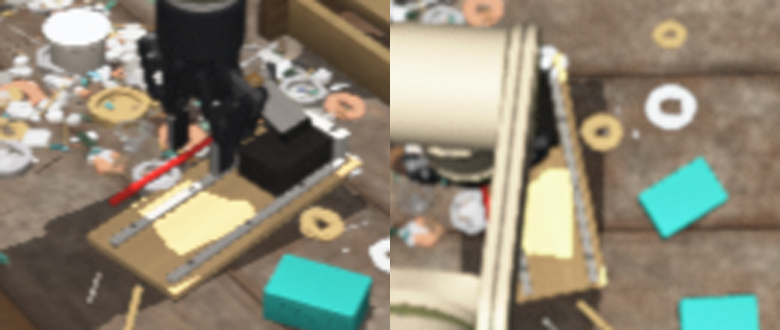

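The flap's foot now lies on the block at about (290,120) and no force acts on the tool. Next I lift clear and check.

```bash
python3 -m handwheel '{"series": [[[0.5,0,-0.5,0,0,0,0.52],[1,0,-2,0,0,0,0.52],[1,0,-6,0,0,0,0.52],[1,0,-12,0,0,0,0.52],[3,3,-17,0,0,0,0.52],[8,8,-20,0,0,0,0.52],[12,13,-20,0,0,0,0.52],[14,18,-20,0,0,0,0.52],[14,23,-20,0,0,0,0.52],[14,25,-20,0,0,0,0.52],[14,25,-20,0,0,0,0.52]]]}'
python3 where.py; python3 snap.py c6
```

```text
time: 10.38
tool_pos: [413.9, 227.6, 218.4]
tcp_rot: [180.0, 0.1, -170.2]
ft_force: [0.4, -0.4, -0.8]
finger_gap: 44.3
grip_force: 0.0
t 10.375 jig xy [-128.6  305.1] z 218.4 rot [ 1.7998e+02  8.0000e-02 -1.7018e+02] want yaw -170.3170132622891 F jig [ 0.3 -0.4] -0.8 gap 44.310615897113465
```

View pics/c6.png

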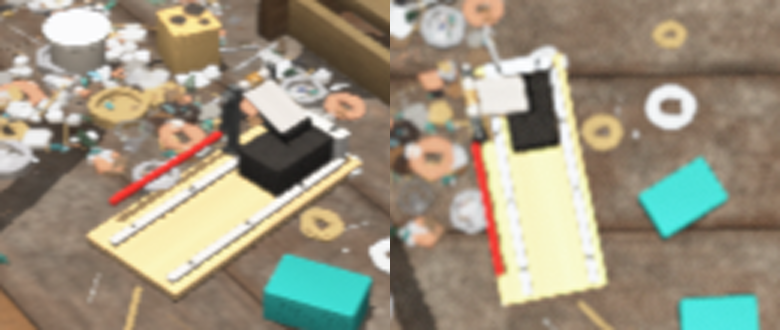

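The block is against the stop at (535,75)–(535,150) in the top crop, with the flap resting on it and everything clear. Handing in.

```bash
python3 -c "
from bench import r
print(r.hand_in())"
```

```text
the job is handed in; nothing more can be done
None
```

The black block was pushed home against the back stop with the flap held open, the flap was then released onto it, the arm is clear and touching nothing, and the job was handed in at about 10.5 s.

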